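# Raise the telescoping camera post in the drawer and hold it up

## Robot

A 7-joint arm with a two-finger parallel gripper is mounted at the origin on the work surface. World frame = base frame: x ahead of the robot, y to its left, z up, the work surface at z = 0. Lengths are in m, angles in degrees, forces in N, time in s.
With the tool pointing down it reaches from about 0.425 to 0.875 m from the base axis. Payload 8.4 kg.
Tool frame: the origin (TCP) lies at the very end of the fingers, on their centre line; the grasp point (between the pads) lies 19 mm behind it; x points along the fingers, z is the direction in which the jaws open and shut, and the axes are right-handed (so a half turn about x gives the same grasp; the last joint's range is limited). The gripper opens to 85 mm and grips with 20 to 120 N. Pads are 22 mm wide; open, the fingers measure 114 mm over their backs; the gripper's body (76 mm by 85 mm) begins 54 mm behind the grasp point. The pads swing forward as they close: fully open they stand 13 mm farther back than shut.
Start: joints at [-70.886, 19.091, 2.286, 83.961, -0.768, 76.965, -3.352], TCP at [0.273, 0.59, 0.231] pointing down, gripper open.
Joint ranges: [-147.57, 147.57], [-21.85, 119.76], [-74.77, 79.35], [14.55, 137.4], [-85.83, 265.84], [4.83, 119.75], [-152.11, 152.11]. Speed limits (degrees/s): [127.2, 127.2, 159.86, 159.86, 180, 180, 180].

## Interface

Orientations are given as [roll, pitch, yaw] about the fixed x, y, z axes, in that order (R = Rz(yaw) Ry(pitch) Rx(roll)).
In Python, from plant import robot, imaging, workorder gives the robot as it stands.
- The arm moves only by the tool move_arm, never from a script. Its argument "targets" is a list of rows, each a list of 7 numbers: the gripper command: -1 is shut, 1 is fully open, values between are in proportion, then the shift along the tool's x, y, z in m, then the turn, a rotation vector about the tool's x, y, z in rad. In form: [[gripper, x, y, z, wx, wy, wz], ...]. A call has 1 to 12 rows; each row is the pose to reach, as a shift and turn from the pose measured when the call began, along the tool's axes at that moment; what a row does not reach only later rows make up. A row lasts 1/12 s, in which the tool goes at most 41.7 mm and 7.16 degrees, less where a joint would pass 70% of its speed; a pose out of reach is approached as far as the arm can. A call with a gripper value outside its range is refused whole. The fingers move at their own pace and stop on an object; "newtons" is the grip in N (left out, the last holds). Time passes only in rows, so rows that repeat a pose let the fingers close. It gives the time, the measured TCP pose, the force and the opening at its end, in the units of the state.
- robot.sense(): the state, without advancing time (a new reading comes with each control period).
- imaging.read_camera(name): name is "scene" or "top" or "wrist"; returns the picture (480x640x3 uint8, blue, green, red); there is no depth.
- imaging.camera_info(name): a dict with "fovy" (degrees; the focal length in pixels is half the picture's height over the tangent of half this angle, whatever the lens; pixels are square), "cx", "cy" (the principal point, pixels), "rvec" (rotation vector, rad) and "tvec" (3), from world to camera coordinates, as OpenCV has them; the wrist camera has in their place "mount" (4x4, takes a point from camera to tool coordinates, whose origin is the TCP and whose axes are the tool frame's). Camera axes: x right, y down, z forward; pixel columns grow to the right and rows downward; lengths in m; the calibration is good to about 2 mm. A picture is of the moment at which its call begins: read the wrist's pose just before it. camera_info takes no time and is no camera call.
- workorder.close_job(): hands the job in, once; it reports no verdict.
The state is a dict: "t": time; "joints": joint angles; "dq": joint speeds; "tau": joint torques, N m; "tcp_pos": TCP position; "eef_rot": TCP orientation; "force": force on the tool from outside, world axes, zero at the start; "moment": the same for the moment, N m; "grip_width": opening from 0.0 (shut) to 1.0 (fully open).
Only numpy, scipy, OpenCV 4.12 (cv2) and the standard library are available. Lean on these libraries where they do the work, as an engineer would, in place of code of your own. Each camera call takes 0.05 s, during which the arm holds its last target.

## Task

Pull the drawer of the low white bench unit all the way open by its bar handle. Then take the black head of the telescoping camera post that stands in the drawer so that your grip squeezes in the release button on its side, pull the post straight up past its first stop to the second stop, where its travel ends, and finish while still holding it there with the button squeezed in. Leave the drawer open and do not disturb the three loose jars standing on and beside the unit.

Things in the scene. Friction and masses are not known exactly. Their poses are not given: they have to be found in the camera images.
- unit: White (off-white laminate) bench drawer unit with a grey top, fixed to the bench: 250 deep (x), 340 wide (y), 170 high (z). Origin at the centre of its underside on the bench; its front, with the single drawer, faces its -x. A row of small jars is fixed low in the back of the drawer, 50 or more behind the post's axis, its tops 20 below the post's head.
- drawer_handle (a point): Middle of the drawer's handle: a level round steel bar, 11 thick, 120 long along the unit's y, standing 40 off the drawer front (34 clear behind it) on two pegs 52 either side of the middle. It is 128 above the bench, 28 below the top edge of the drawer front, 42 below the unit's top. Moves with the drawer, which opens along the unit's -x.
- unit_drawer (a joint): How far the drawer is pulled out (m): 0 shut, 0.170 fully open against its stop. It runs with 4 N of friction and stays where it is left; it may start a little ajar. The drawer front is 15 thick.
- grip_head: Head of the telescoping camera post: black upright block 40 (x) by 26 (y) by 36 high (z), origin at its centre (122 above the bench when pushed in), stud on top 9 high. Release button on its +y face: 33.5 over head and button (y from -13 to +20.5), 27.5 with the button in. Grip it from above across y, so that the fingers squeeze the button and the opposite face.
- carriage (a joint): Where the post stands along the cross rail in the drawer (m, towards the unit's +y, 0 in the middle). Stiff (30 N); leave it. The rail is 90 behind the drawer's front face. Until the drawer is open the unit's top covers the post; fully open, the post's axis is 95 in front of the unit's top. Round the head is open space, down to the drawer's floor 21 above the bench.
- post (a joint): How far the post and its head are turned on the foot from the drawer's directions (rad, anticlockwise from above, up to 0.6 either way). Stiff (0.8 N m); leave it.
- release (a joint): The release button, a grey tab 18 (x) by 22 high at the middle of the head's +y face, standing 7.5 proud: 0 out, 0.006 pressed fully in (towards -y). Its spring takes 3.6 N to start and 9 N fully in, and it springs out when let go. Only with it more than about 0.0045 in can the post be pulled out past a latch tooth.
- column (a joint): How far the telescoping post is pulled up (m): 0 pushed in, 0.055 first stop, 0.110 second stop, the solid end of its travel; it slides straight up, its middle tube following. Without the button it locks at 0 and at 0.055; with the button held in it runs freely past 0.055. Lifting takes about 4 to 8 N, and it sinks back (to about 0.067 if the button is out, else all the way) when let go.
- jar_a: Loose clear jar with a white cap, 54 across, 62 high, standing on the unit's top; origin at the centre of its underside. Leave alone.
- jar_b: Loose clear jar with a white cap, 54 across, 62 high, standing on the unit's top; origin at the centre of its underside. Leave alone.
- jar_c: Loose clear jar with a white cap, 60 across, 75 high, standing on the bench beside the unit; origin at the centre of its underside. Leave alone.

How it is judged:
By the outcome, as a careful person would: the job done as asked, in the order asked, and still so for the second after the job is handed in, while the arm keeps its last pose, push and grip.
It also fails if it takes over 48 s, if anything falls off the work surface, if the arm or the gripper's body presses on something with over 40 N, if the wrist force passes 120 N, or if a joint passes its speed limit or range.

## Working session

There is one attempt and no reset: what is moved stays moved. The work goes in short steps, Python scripts to look and compute and a tool call to move; the robot and the scene stay as the last step left them, time stands still between calls to the robot, and variables do not carry over. Pictures are saved under pics/ and viewed, and the job is handed in when it is done.

Besides the shell and the picture viewer there is one more tool, called after ">>>" by a JSON object that holds its "fn" and its "kwargs", one argument or row to a line. move_arm: Moves the arm, as the interface text tells. Its arguments: {"type":"object","properties":{"targets":{"type":"array","items":{"type":"array","items":{"type":"number"}}},"newtons":{"type":"number"}},"required":["targets"]}

```bash
ls; mkdir -p pics
python3 - <<'E'
from plant import robot, imaging, workorder
import cv2
print(robot.sense())
for n in ["scene","top","wrist"]:
    print(n,imaging.camera_info(n)); cv2.imwrite(f"pics/{n}0.png",imaging.read_camera(n))
E
```

```text
pics
{'t': 0.0, 'joints': array([-70.88553079,  19.1316133 ,   2.28619104,  84.0119157 ,
        -0.76820209,  76.96522309,  -3.35353336]), 'dq': array([ 0.0586413 ,  0.01529454,  0.05688198, -0.04248675, -0.00457402,
       -0.04716938, -0.00374156]), 'tau': array([ 3.96492696e-04, -6.58559346e+01,  1.36567656e+00, -4.05567205e+01,
        1.67720258e-02,  1.21935169e-02, -3.33512401e-05]), 'tcp_pos': array([0.27247164, 0.58962703, 0.23041597]), 'eef_rot': array([-176.04968019,   89.90650732, -110.85222034]), 'force': array([-0.31688776,  0.21733587, -0.56415074]), 'moment': array([ 0.01269664, -0.0143998 ,  0.01201275]), 'grip_width': 1.001816868686499}
scene {'fovy': 45.43388803999101, 'cx': 317.37855047129244, 'cy': 237.7623177040024, 'rvec': array([ 0.65914597,  2.96521016, -0.49340919]), 'tvec': array([ 0.60120404, -0.21970309,  1.25388841])}
top {'fovy': 54.7570294841646, 'cx': 318.8792532621604, 'cy': 245.45335544103756, 'rvec': array([ 1.95999707, -2.22759579,  0.28940749]), 'tvec': array([0.04991578, 0.69483193, 0.80192512])}
wrist {'fovy': 66.14260374071438, 'cx': 315.9147332015043, 'cy': 236.34656001606868, 'mount': array([[-3.39882067e-04, -2.62031671e-01,  9.65059215e-01,
        -1.41696442e-01],
       [-1.09503385e-03, -9.65058594e-01, -2.62031888e-01,
         6.60202420e-02],
       [ 9.99999343e-01, -1.14583245e-03,  4.10725613e-05,
        -5.27234843e-04],
       [ 0.00000000e+00,  0.00000000e+00,  0.00000000e+00,
         1.00000000e+00]])}
```

View pics/scene0.png

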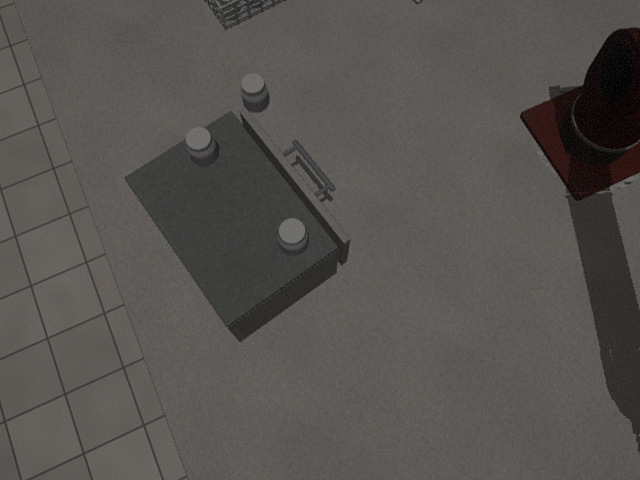

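View pics/top0.png

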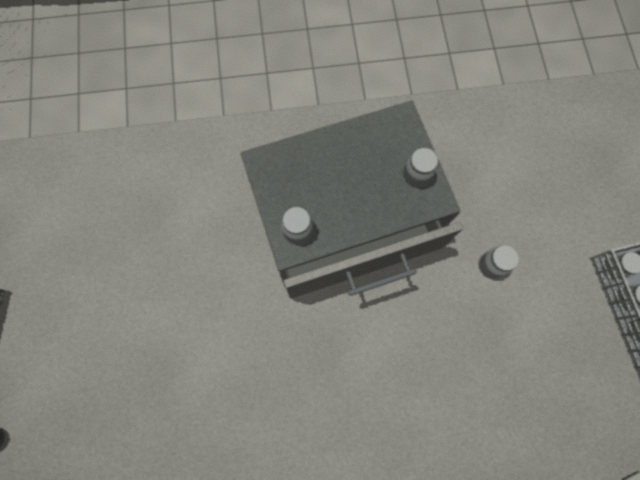

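View pics/wrist0.png

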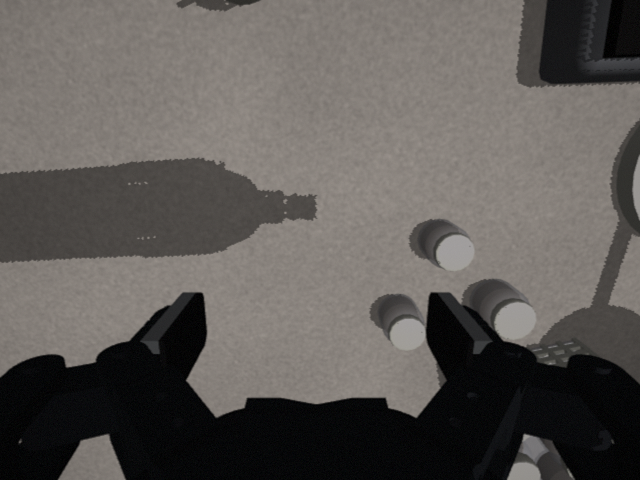

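Run:
```python
import cv2
a=cv2.imread("pics/top0.png")[90:310,230:530]; cv2.imwrite("pics/topz.png",cv2.convertScaleAbs(cv2.resize(a,(800,587),interpolation=cv2.INTER_CUBIC),alpha=1.6))
a=cv2.imread("pics/scene0.png")[60:345,115:375]; cv2.imwrite("pics/scenez.png",cv2.convertScaleAbs(cv2.resize(a,(547,600),interpolation=cv2.INTER_CUBIC),alpha=2))
```

```text
(no output)
```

View pics/topz.png

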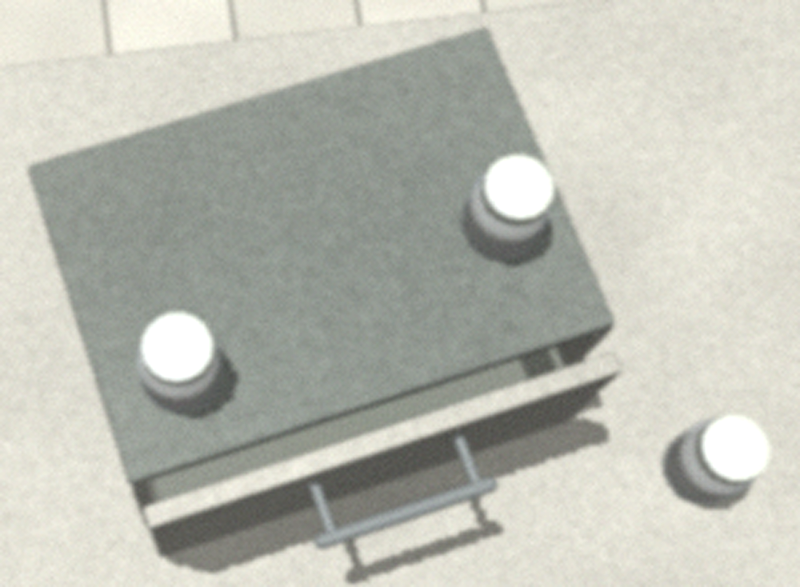

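View pics/scenez.png

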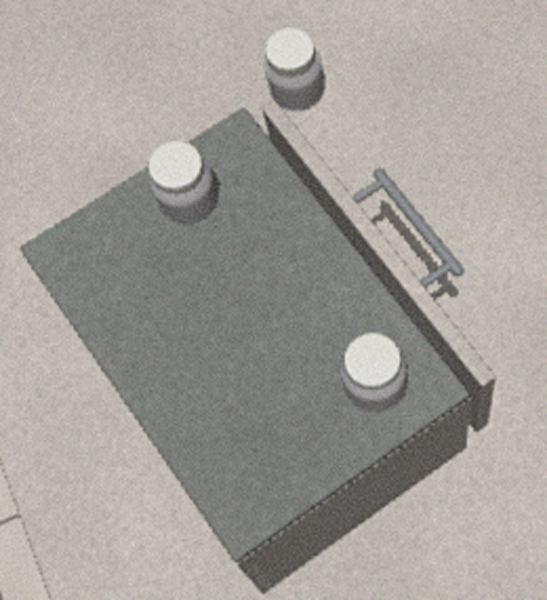

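```bash
cat > h.py <<'E'
import numpy as np, cv2
from scipy.optimize import least_squares
from scipy.spatial.transform import Rotation as R
from plant import robot, imaging, workorder
def cam(n):
    c=imaging.camera_info(n); f=240/np.tan(np.radians(c['fovy']/2))
    K=np.array([[f,0,c['cx']],[0,f,c['cy']],[0,0,1]]); return c,K
def proj(n,P):
    c,K=cam(n)
    return cv2.projectPoints(np.atleast_2d(np.float64(P)),c['rvec'],c['tvec'],K,None)[0][:,0]
def projw(P,pos,rot):
    c,K=cam('wrist'); T=np.eye(4);T[:3,:3]=rot;T[:3,3]=pos
    M=np.linalg.inv(T@c['mount']); return cv2.projectPoints(np.atleast_2d(np.float64(P)),cv2.Rodrigues(M[:3,:3])[0],M[:3,3],K,None)[0][:,0]
def Rt(s): return R.from_euler('xyz',s['eef_rot'],degrees=True).as_matrix()
def ray(n,px,z):
    c,K=cam(n); Rm=cv2.Rodrigues(c['rvec'])[0]; o=-Rm.T@c['tvec']; d=Rm.T@np.linalg.inv(K)@[*px,1]
    return o+d*(z-o[2])/d[2]
E
cat > fit.py <<'E'
from h import *
tz=np.array([[30,166],[488,28],[612,324],[132,482],[320,542],[492,484]])/2.6667+[230,90]
sz=np.array([[240,560],[22,246],[245,108],[470,395],[460,270],[380,174]])/2.105+[115,60]
def pts(p):
    x,y,a,d=p; L=np.array([[.125,.17,.17],[.125,-.17,.17],[-.125,-.17,.17],[-.125,.17,.17],[-.165-d,.06,.128],[-.165-d,-.06,.128]])
    c,s=np.cos(a),np.sin(a); return np.c_[x+c*L[:,0]-s*L[:,1], y+s*L[:,0]+c*L[:,1], L[:,2]]
g=np.mean([ray('top',q,.17) for q in tz[:4]],0); print(g)
c0=ray('top',tz[4],.128);c1=ray('top',tz[5],.128);a0=np.arctan2(*(c0-c1)[[1,0]])-np.pi/2
f=lambda p:np.r_[(proj('top',pts(p))-tz).ravel(),(proj('scene',pts(p))-sz).ravel()]
r=least_squares(f,[g[0],g[1],a0,.02],loss='soft_l1')
print(r.x,np.degrees(r.x[2]));print(f(r.x).reshape(-1,2).round(1))
print(pts(r.x))
for n,q,z in [('top',np.array([518,187])/2.6667+[230,90],.232),('top',np.array([178,347])/2.6667+[230,90],.232),('top',np.array([735,448])/2.6667+[230,90],.075)]: print('jar',ray(n,q,z))
E
python3 fit.py
```

```text
[ 0.78591543 -0.10499202  0.17      ]
[ 0.78889634 -0.10603048  0.18765506  0.0238783 ] 10.75184287789771
[[-1.5 -6.3]
 [-0.4 -4.9]
 [ 3.7  3.4]
 [-0.1  2.6]
 [ 0.6 -0.7]
 [-1.2  0.6]
 [-9.   2.9]
 [-6.1  0.9]
 [ 3.  -4. ]
 [ 2.6 -2.5]
 [-0.8 -0.1]
 [ 0.6 -0.5]]
[[ 0.87998743  0.08430452  0.17      ]
 [ 0.94341635 -0.24972657  0.17      ]
 [ 0.69780525 -0.29636548  0.17      ]
 [ 0.63437633  0.03766561  0.17      ]
 [ 0.59214058 -0.08232013  0.128     ]
 [ 0.61452726 -0.20021346  0.128     ]]
jar [ 0.78337706 -0.22779846  0.232     ]
jar [ 0.70543393 -0.0029603   0.232     ]
jar [ 0.62806582 -0.39574692  0.075     ]
```

```bash
sed -i 's/\[-\.125,-\.17,\.17\],\[-\.125,\.17,\.17\]/[-.11,-.17,.17],[-.11,.17,.17]/' fit.py; python3 fit.py
python3 - <<'E'
from h import *
s=robot.sense(); print(Rt(s))
E
```

```text
[ 0.78591543 -0.10499202  0.17      ]
[ 0.77872239 -0.10582629  0.197442    0.01391446] 11.312593495956387
[[-1.5 -0.2]
 [-0.4 -0.8]
 [ 1.7  0.1]
 [-1.3  0.9]
 [ 0.5 -0.4]
 [-1.5  0.3]
 [-2.   0.4]
 [-1.2 -0.2]
 [ 0.4 -1.8]
 [ 1.4 -1. ]
 [-0.5 -0.1]
 [ 0.5 -0.3]]
[[ 0.86794635  0.08539108  0.17      ]
 [ 0.93464132 -0.24800325  0.17      ]
 [ 0.704207   -0.29410125  0.17      ]
 [ 0.63751203  0.03929309  0.17      ]
 [ 0.59151425 -0.08208816  0.128     ]
 [ 0.61505365 -0.19975675  0.128     ]]
jar [ 0.78337706 -0.22779846  0.232     ]
jar [ 0.70543393 -0.0029603   0.232     ]
jar [ 0.62806582 -0.39574692  0.075     ]
[[-4.45378270e-04 -9.07787665e-01  4.19429801e-01]
 [-1.14991378e-03  4.19430030e-01  9.07786940e-01]
 [-9.99999240e-01 -7.79995284e-05 -1.23068256e-03]]
```

```bash
cat >> h.py <<'E'
UX,UY,UA=0.77872,-0.10583,np.radians(11.31)
def u2w(p):
    c,s=np.cos(UA),np.sin(UA); return np.array([UX+c*p[0]-s*p[1],UY+s*p[0]+c*p[1],p[2]])
def plan(pos,zang,s=None):
    s=s or robot.sense(); Rm=Rt(s); a=np.radians(zang)
    x=np.array([0,0,-1.]); z=np.array([np.cos(a),np.sin(a),0]); T=np.c_[x,np.cross(z,x),z]
    d=Rm.T@(np.array(pos)-s['tcp_pos']); w=R.from_matrix(Rm.T@T).as_rotvec()
    print('shift',d.round(4),'rot',w.round(4),'n',np.linalg.norm(d)/.0417,np.degrees(np.linalg.norm(w))/7.16)
E
python3 - <<'E'
from h import *
for q in [(545,100),(578,195),(240,0)]: print(ray('scene',q,0))
for q in [(640,260),(5,440),(3,300)]: print(ray('top',q,0))
hm=u2w([-.165-.0139,0,.128]); print(hm)
plan([hm[0],hm[1],.30],11.31)
E
```

```text
[ 0.04264217 -0.12394023  0.        ]
[0.10398234 0.10224795 0.        ]
[ 0.55550976 -0.67193554  0.        ]
[ 6.00844168e-01 -7.10436272e-01  1.11022302e-16]
[0.41462801 0.59811615 0.        ]
[0.68524636 0.61236179 0.        ]
[ 0.60329416 -0.14091538  0.128     ]
shift [-0.0687 -0.6068 -0.5246] rot [ 9.406e-01 -1.100e-03  7.000e-04] n 19.305971613606477 7.5267362989653135
```

>>> {"fn": "move_arm", "kwargs": {
  "targets": [
    [1, -0.04, 0, 0, 0, 0, 0],
    [1, -0.07, -0.02, -0.02, 0.08, 0, 0],
    [1, -0.07, -0.045, -0.04, 0.16, 0, 0],
    [1, -0.07, -0.07, -0.06, 0.24, 0, 0],
    [0.5, -0.07, -0.095, -0.082, 0.32, 0, 0],
    [0, -0.07, -0.12, -0.104, 0.4, 0, 0],
    [-0.25, -0.07, -0.145, -0.125, 0.48, 0, 0],
    [-0.25, -0.07, -0.17, -0.147, 0.56, 0, 0],
    [-0.25, -0.07, -0.195, -0.169, 0.64, 0, 0],
    [-0.25, -0.07, -0.22, -0.19, 0.72, 0, 0],
    [-0.25, -0.07, -0.245, -0.212, 0.8, 0, 0],
    [-0.25, -0.07, -0.27, -0.233, 0.88, 0, 0]
  ]
}}

```text
t: 1.15
tcp_pos: [0.4202, 0.2633, 0.3009]
eef_rot: [-137.5, 89.9, -123.0]
force: [1.0, 0.2, -0.4]
grip_width: 0.375
```

Run:
```python
from h import *
s=robot.sense();print(s['joints'])
hm=u2w([-.165-.0139,0,.128]);plan([hm[0],hm[1],.26],11.31)
```

```text
[-55.35308382  -1.35488655  17.89925801  99.27481342   0.44300645
  82.07776073 -22.97058328]
shift [ 0.0412 -0.4372  0.0757] rot [ 0.0565 -0.0008  0.0008] n 10.687045629927107 0.45253465749317984
```

>>> {"fn": "move_arm", "kwargs": {
  "targets": [
    [-0.25, 0, -0.036, 0.006, 0.0565, 0, 0],
    [-0.25, 0, -0.073, 0.013, 0.0565, 0, 0],
    [-0.25, 0, -0.11, 0.019, 0.0565, 0, 0],
    [-0.25, 0, -0.146, 0.025, 0.0565, 0, 0],
    [-0.25, 0, -0.182, 0.032, 0.0565, 0, 0],
    [-0.25, 0, -0.219, 0.038, 0.0565, 0, 0],
    [-0.25, 0, -0.255, 0.044, 0.0565, 0, 0],
    [-0.25, 0, -0.29, 0.05, 0.0565, 0, 0],
    [-0.25, 0, -0.328, 0.057, 0.0565, 0, 0],
    [-0.25, 0.01, -0.364, 0.063, 0.0565, 0, 0],
    [-0.25, 0.02, -0.4, 0.07, 0.0565, 0, 0],
    [-0.25, 0.041, -0.437, 0.0757, 0.0565, 0, 0]
  ]
}}

```text
t: 2.15
tcp_pos: [0.6043, -0.1414, 0.262]
eef_rot: [-36.8, 89.8, -25.5]
force: [0.5, 1.3, 0.9]
grip_width: 0.376
```

>>> {"fn": "move_arm", "kwargs": {
  "targets": [
    [-0.25, 0, 0, 0, 0, 0, 0],
    [-0.25, 0, 0, 0, 0, 0, 0]
  ]
}}

```text
t: 2.32
tcp_pos: [0.6036, -0.1441, 0.2603]
eef_rot: [-111.4, 89.8, -100.3]
force: [-0.2, 0.6, -0.2]
grip_width: 0.372
```

Run:
```python
from h import *
s=robot.sense();print(s['joints'],s['force'],s['tcp_pos'])
im=imaging.read_camera('wrist')
hm=u2w([-.165-.0139,0,.128]);plan([hm[0],hm[1],.109],11.31,s)
P=[u2w([-.1789,y,.128]) for y in (-.06,0,.06)]
q=projw(P,s['tcp_pos'],Rt(s));print(q)
for p in q: cv2.circle(im,tuple(int(v) for v in p),3,(0,0,255),-1)
cv2.imwrite('pics/w1.png',cv2.convertScaleAbs(im,alpha=1.6))
```

```text
[-23.90182689  17.64089904  42.07579331  87.55237793 -11.75401578
  79.36942375  30.10758268] [-0.215074    0.56055778 -0.22528642] [ 0.60359377 -0.14414028  0.26025848]
shift [0.1512 0.0036 0.0005] rot [-0.0035 -0.0011  0.0027] n 3.6281330897745225 0.03673131458551504
[[317.04032894 293.63113496]
 [316.73999134 220.87525844]
 [316.40367419 139.40344734]]
```

View pics/w1.png

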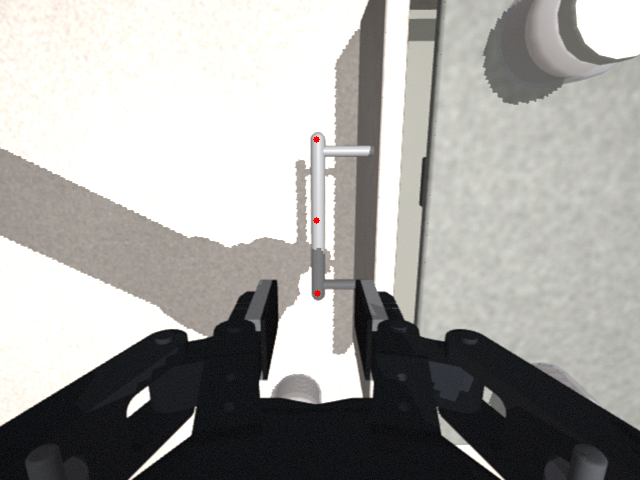

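>>> {"fn": "move_arm", "kwargs": {
  "targets": [
    [-0.25, 0.03, 0.003, 0, 0, 0, 0],
    [-0.25, 0.06, 0.003, 0, 0, 0, 0],
    [-0.25, 0.09, 0.003, 0, 0, 0, 0],
    [-0.25, 0.11, 0.003, 0, 0, 0, 0],
    [-0.25, 0.13, 0.003, 0, 0, 0, 0],
    [-0.25, 0.145, 0.003, 0, 0, 0, 0],
    [-0.25, 0.151, 0.003, 0, 0, 0, 0],
    [-0.25, 0.151, 0.003, 0, 0, 0, 0]
  ]
}}

```text
t: 3.03
tcp_pos: [0.6052, -0.1365, 0.1118]
eef_rot: [-2.9, 89.8, 8.6]
force: [-0.1, 0.6, 2.5]
grip_width: 0.37
```

>>> {"fn": "move_arm", "kwargs": {
  "newtons": 50,
  "targets": [
    [-1, 0, 0, 0, 0, 0, 0],
    [-1, 0, 0, 0, 0, 0, 0],
    [-1, 0, 0, 0, 0, 0, 0],
    [-1, 0, 0, 0, 0, 0, 0],
    [-1, 0, 0, 0, 0, 0, 0],
    [-1, 0, 0, 0, 0, 0, 0]
  ]
}}

```text
t: 3.53
tcp_pos: [0.6059, -0.1343, 0.1132]
eef_rot: [14.4, 89.6, 26.0]
force: [-2.0, 4.6, 8.3]
grip_width: 0.105
```

Run:
```python
from h import *
s=robot.sense();print(s['joints'],s['force'],s['tcp_pos'],s['grip_width']*85)
h=u2w([-.165-.17,0,.109]);plan(h,11.31,s)
```

```text
[-22.18314288  24.00874269  39.06693343  98.05680164 -16.89742139
  63.60308851  33.56631498] [-2.00085352  4.57365726  8.32630658] [ 0.6059493  -0.13432091  0.11319676] 8.912898466357337
shift [ 0.0032 -0.0052 -0.16  ] rot [ 0.0046  0.0061 -0.0016] n 3.8408226428953305 0.062394981860110645
```

>>> {"fn": "move_arm", "kwargs": {
  "targets": [
    [-1, 0, 0, -0.008, 0, 0, 0],
    [-1, 0, 0, -0.02, 0, 0, 0],
    [-1, 0, 0, -0.034, 0, 0, 0],
    [-1, 0, 0, -0.048, 0, 0, 0],
    [-1, 0, 0, -0.062, 0, 0, 0],
    [-1, 0, 0, -0.076, 0, 0, 0],
    [-1, 0, 0, -0.09, 0, 0, 0],
    [-1, 0, 0, -0.104, 0, 0, 0],
    [-1, 0, 0, -0.118, 0, 0, 0],
    [-1, 0, 0, -0.132, 0, 0, 0],
    [-1, 0, 0, -0.143, 0, 0, 0],
    [-1, 0, 0, -0.15, 0, 0, 0]
  ]
}}

```text
t: 4.53
tcp_pos: [0.4594, -0.1636, 0.1132]
eef_rot: [13.8, 89.5, 25.5]
force: [4.3, 2.9, 1.7]
grip_width: 0.107
```

Run:
```python
from h import *
s=robot.sense();print(s['joints'],s['force'],s['tcp_pos'],s['grip_width']*85)
h=u2w([-.165-.17,0,.109]);plan(h,11.31,s)
```

```text
[-25.95850534   6.11420214  43.40925747 116.33077008  -5.32921059
  58.93266029  31.64010407] [4.27289983 2.85599002 1.68559473] [ 0.45935377 -0.16359711  0.11319722] 9.13455308125414
shift [ 0.0041 -0.0059 -0.0106] rot [ 0.0055  0.0091 -0.0023] n 0.30697374388506243 0.08727108256014621
```

>>> {"fn": "move_arm", "kwargs": {
  "targets": [
    [-1, 0, 0, -0.005, 0, 0, 0],
    [-1, 0, 0, -0.01, 0, 0, 0],
    [-1, 0, 0, -0.013, 0, 0, 0],
    [-1, 0, 0, -0.014, 0, 0, 0],
    [-1, 0, 0, -0.014, 0, 0, 0]
  ]
}}

```text
t: 4.95
tcp_pos: [0.4502, -0.1654, 0.1134]
eef_rot: [-4.3, 89.0, 7.5]
force: [26.8, -0.3, -28.5]
grip_width: 0.102
```

Run:
```python
from h import *
s=robot.sense();print(s['joints'],s['force'],s['tcp_pos'],s['grip_width']*85)
h=u2w([-.165-.17,0,.109]);plan(h,11.31,s)
```

```text
[-26.12025611   4.25006659  43.48450048 117.74853974  -3.95004167
  58.27940074  31.0674326 ] [ 26.78471319  -0.33167293 -28.52913123] [ 0.45020985 -0.16544189  0.11340384] 8.642066053310165
shift [ 0.0044 -0.006  -0.0013] rot [0.0078 0.0181 0.0013] n 0.18017638667613992 0.15808834969171087
```

>>> {"fn": "move_arm", "kwargs": {
  "targets": [
    [-1, 0, 0, 0.002, 0, 0, 0],
    [-0.3, 0, 0, 0.001, 0, 0, 0],
    [-0.3, 0, 0, 0.001, 0, 0, 0],
    [-0.3, 0, 0, 0.001, 0, 0, 0],
    [-0.3, 0, 0, 0.001, 0, 0, 0]
  ]
}}

```text
t: 5.37
tcp_pos: [0.4509, -0.1653, 0.1135]
eef_rot: [-3.3, 89.0, 8.4]
force: [0.5, -0.4, -0.7]
grip_width: 0.353
```

>>> {"fn": "move_arm", "kwargs": {
  "targets": [
    [-0.3, -0.015, 0, 0, 0, 0, 0],
    [-0.3, -0.04, 0, 0, 0, 0, 0],
    [-0.3, -0.075, 0, 0, 0, 0, 0],
    [-0.3, -0.11, 0, 0, 0, 0, 0],
    [-0.3, -0.145, 0, 0, 0, 0, 0],
    [-0.3, -0.17, 0, 0, 0, 0, 0],
    [-0.3, -0.17, 0, 0, 0, 0, 0]
  ]
}}

```text
t: 5.95
tcp_pos: [0.4498, -0.1665, 0.2886]
eef_rot: [-4.9, 88.5, 6.8]
force: [0.3, 0.1, 0.3]
grip_width: 0.354
```

Run:
```python
from h import *
s=robot.sense();print(s['joints'],s['force'],s['tcp_pos'],s['grip_width']*85)
for n in ['scene','top','wrist']: cv2.imwrite(f'pics/{n}2.png',cv2.convertScaleAbs(imaging.read_camera(n),alpha=1.6))
```

```text
[-28.4788678   -7.11222823  40.7745175  104.23491014   4.23437143
  79.81310741  23.14061727] [0.26851595 0.13613081 0.31256037] [ 0.44976139 -0.16653897  0.28864165] 30.0881890504201
```

View pics/top2.png

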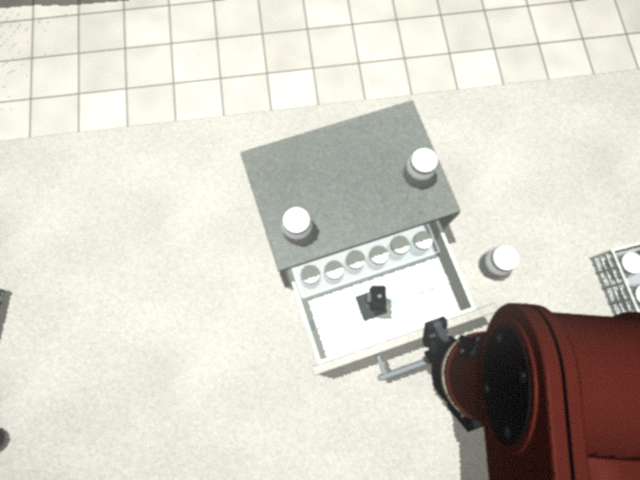

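View pics/scene2.png

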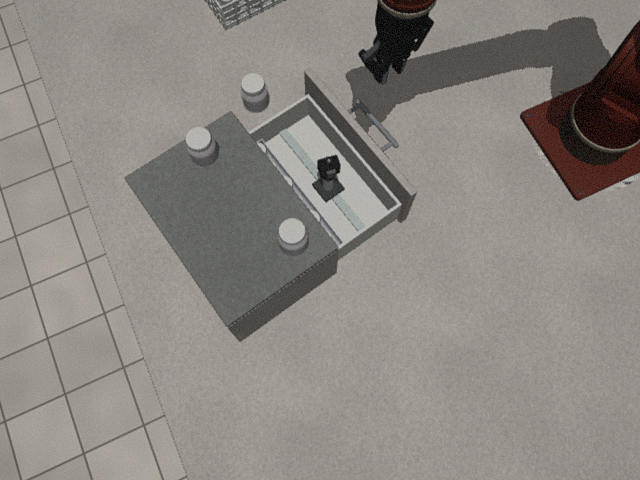

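View pics/wrist2.png

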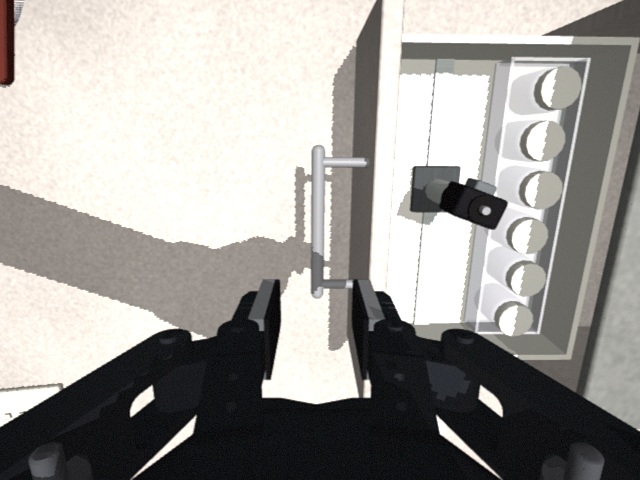

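```bash
cat >> h.py <<'E'
def rayw(px,z,pos,rot):
    c,K=cam('wrist'); T=np.eye(4);T[:3,:3]=rot;T[:3,3]=pos; M=T@c['mount']
    d=M[:3,:3]@np.linalg.inv(K)@[*px,1]; o=M[:3,3]; return o+d*(z-o[2])/d[2]
def w2u(p):
    c,s=np.cos(UA),np.sin(UA); x,y=p[0]-UX,p[1]-UY; return np.array([c*x+s*y,-s*x+c*y,p[2]])
E
python3 - <<'E'
from h import *
s=robot.sense()
p=rayw((488,209),.147,s['tcp_pos'],Rt(s)); print(p,w2u(p)); p2=ray('top',(379,297),.147);print(p2,w2u(p2))
# head orientation: near bottom/top edges
a=rayw((452,192),.14,s['tcp_pos'],Rt(s));b=rayw((500,215),.14,s['tcp_pos'],Rt(s));print(np.degrees(np.arctan2(*(b-a)[[1,0]])))
plan([p[0],p[1],.26],81,s)
im=cv2.imread('pics/wrist2.png')[140:260,390:550];cv2.imwrite('pics/w2z.png',cv2.resize(im,None,fx=5,fy=5,interpolation=cv2.INTER_CUBIC))
E
```

```text
[ 0.57763817 -0.12706224  0.147     ] [-0.20134092  0.01861571  0.147     ]
[ 0.57542978 -0.12842323  0.147     ] [-0.20377334  0.01771425  0.147     ]
-12.97367019601961
shift [0.0254 0.0114 0.1347] rot [-1.2088  0.0151  0.0112] n 3.2983203833161396 9.673969840323613
```

View pics/w2z.png

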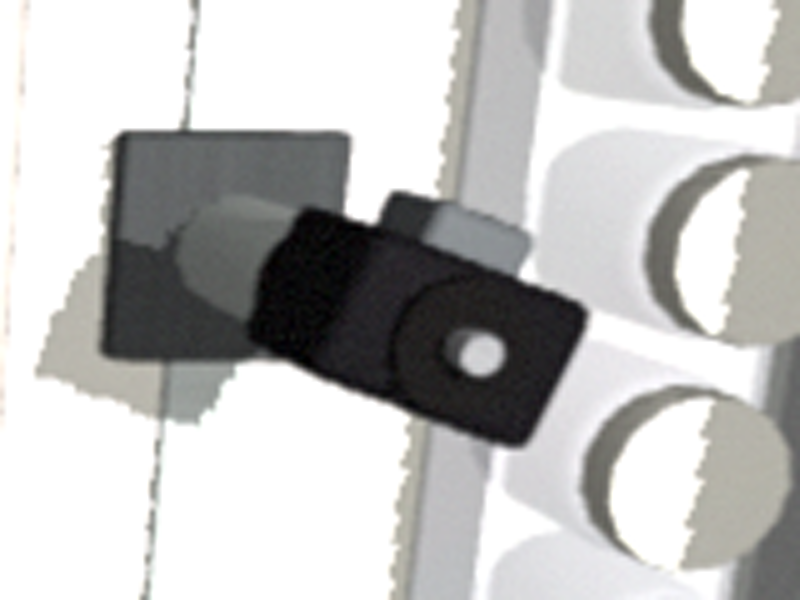

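>>> {"fn": "move_arm", "kwargs": {
  "targets": [
    [0.2, 0, 0.001, 0.013, -0.12, 0, 0],
    [0.4, 0, 0.002, 0.026, -0.24, 0, 0],
    [0.4, 0, 0.003, 0.039, -0.36, 0, 0],
    [0.4, 0, 0.004, 0.052, -0.48, 0, 0],
    [0.4, 0, 0.005, 0.065, -0.6, 0, 0],
    [0.4, 0, 0.006, 0.078, -0.72, 0.01, 0],
    [0.4, 0, 0.007, 0.091, -0.84, 0.01, 0],
    [0.4, 0, 0.008, 0.104, -0.96, 0.015, 0],
    [0.4, 0.01, 0.009, 0.117, -1.08, 0.015, 0.01],
    [0.4, 0.015, 0.01, 0.13, -1.2, 0.015, 0.01],
    [0.4, 0.02, 0.0114, 0.134, -1.26, 0.015, 0.01],
    [0.4, 0.0254, 0.0114, 0.1347, -1.26, 0.015, 0.011]
  ]
}}

```text
t: 7.1
tcp_pos: [0.5776, -0.1264, 0.2577]
eef_rot: [116.4, 89.8, -159.5]
force: [-0.6, 0.7, -0.1]
grip_width: 0.705
```

>>> {"fn": "move_arm", "kwargs": {
  "targets": [
    [0.4, 0, 0, 0, 0, 0, 0],
    [0.4, 0, 0, 0, 0, 0, 0]
  ]
}}

```text
t: 7.27
tcp_pos: [0.5765, -0.1266, 0.2562]
eef_rot: [107.5, 89.7, -168.5]
force: [0.6, -0.3, 0.3]
grip_width: 0.697
```

Run:
```python
from h import *
s=robot.sense();print(s['joints'],s['force'],s['tcp_pos'],s['grip_width']*85, Rt(s).round(3))
im=imaging.read_camera('wrist'); cv2.imwrite('pics/w3.png',cv2.convertScaleAbs(im,alpha=1.6))
```

```text
[-25.87257254  13.42524556  40.56030562  91.91163315  -8.72515212
  78.24670548  99.72076002] [ 0.58253754 -0.27903192  0.32488548] [ 0.57653256 -0.12655981  0.25620004] 59.28459619136088 [[-0.006 -0.994  0.105]
 [-0.001  0.105  0.994]
 [-1.     0.006 -0.002]]
```

View pics/w3.png

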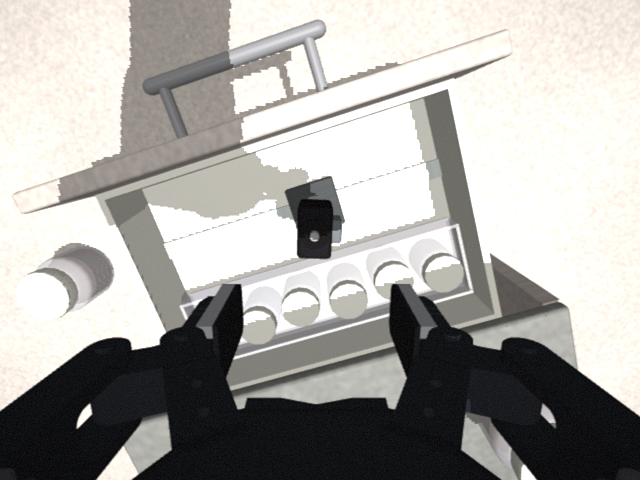

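Run:
```python
from h import *
im=cv2.imread('pics/w3.png')[170:270,260:380];cv2.imwrite('pics/w3z.png',cv2.resize(im,None,fx=6,fy=6,interpolation=cv2.INTER_CUBIC))
```

```text
(no output)
```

View pics/w3z.png

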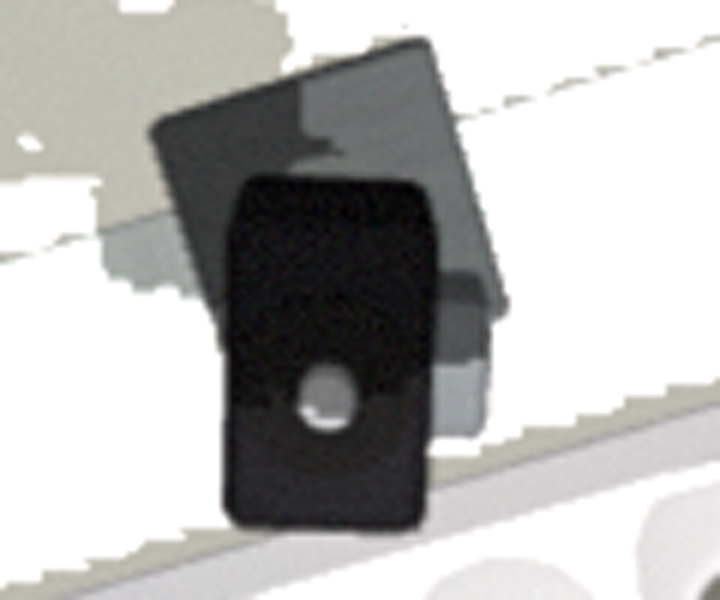

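Run:
```python
from h import *
s=robot.sense();Rm=Rt(s)
p=rayw((314.5,236.3),.149,s['tcp_pos'],Rm)
c=rayw((314.2,230),.14,s['tcp_pos'],Rm)
print(p,w2u(p),c)
a=np.radians(82.5); t=p+.00075*np.array([np.cos(a),np.sin(a),0]); t[2]=.102
plan(t,82.5,s)
```

```text
[ 0.57773503 -0.12848153  0.149     ] [-0.20152429  0.01720498  0.149     ] [ 0.57540282 -0.12849431  0.14      ]
shift [ 0.155  -0.0018 -0.0007] rot [ 0.0261 -0.0015 -0.0042] n 3.7164199845501 0.21169453188720638
```

>>> {"fn": "move_arm", "kwargs": {
  "targets": [
    [0.4, 0.02, 0, -0.001, 0.026, -0.0015, -0.004],
    [0.4, 0.045, 0, -0.001, 0.026, -0.0015, -0.004],
    [0.4, 0.07, 0, -0.001, 0.026, -0.0015, -0.004],
    [0.4, 0.095, 0, -0.001, 0.026, -0.0015, -0.004],
    [0.4, 0.115, 0, -0.001, 0.026, -0.0015, -0.004],
    [0.4, 0.135, 0, -0.001, 0.026, -0.0015, -0.004],
    [0.4, 0.148, 0, -0.001, 0.026, -0.0015, -0.004],
    [0.4, 0.155, 0, -0.001, 0.026, -0.0015, -0.004],
    [0.4, 0.155, 0, -0.001, 0.026, -0.0015, -0.004],
    [0.4, 0.155, 0, -0.001, 0.026, -0.0015, -0.004]
  ]
}}

```text
t: 8.15
tcp_pos: [0.5763, -0.128, 0.1027]
eef_rot: [-99.1, 90.0, -16.6]
force: [0.4, -0.9, 0.3]
grip_width: 0.697
```

Run:
```python
from h import *
s=robot.sense();print(s['joints'],s['force'],s['tcp_pos'],s['grip_width']*85, np.degrees(np.arctan2(*Rt(s)[[1,0],2])))
a=np.radians(82.5); t=np.array([.577,-.1285,0])+.00075*np.array([np.cos(a),np.sin(a),0]); t[2]=.102
plan(t,82.5,s)
im=imaging.read_camera('wrist'); cv2.imwrite('pics/w4.png',cv2.convertScaleAbs(im,alpha=1.8))
```

```text
[-23.15113653  20.99126078  38.37139914 102.71770323 -14.68097467
  61.3203964  102.95667206] [ 0.39244409 -0.85136076  0.25086616] [ 0.5763454  -0.12801586  0.10271101] 59.20783401561862 82.47468478488484
shift [ 0.0007 -0.0007  0.0004] rot [-0.0004 -0.0001  0.0005] n 0.02559446548789039 0.005177839355615955
```

View pics/w4.png

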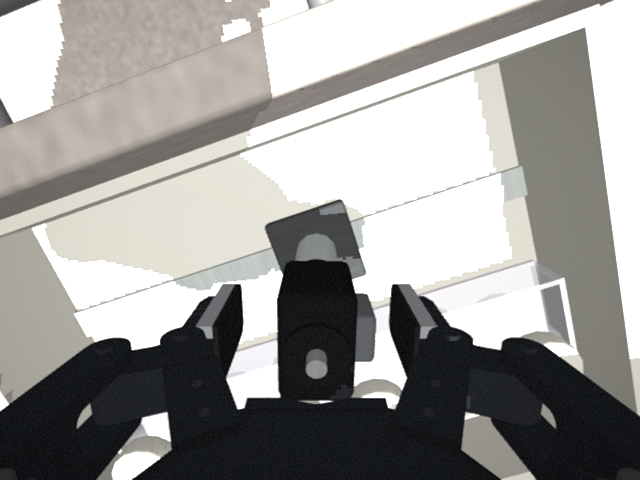

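>>> {"fn": "move_arm", "kwargs": {
  "newtons": 45,
  "targets": [
    [0, 0, 0, 0, 0, 0, 0],
    [-0.4, 0, 0, 0, 0, 0, 0],
    [-1, 0, 0, 0, 0, 0, 0],
    [-1, 0, 0, 0, 0, 0, 0],
    [-1, 0, 0, 0, 0, 0, 0],
    [-1, 0, 0, 0, 0, 0, 0],
    [-1, 0, 0, 0, 0, 0, 0],
    [-1, 0, 0, 0, 0, 0, 0]
  ]
}}

```text
t: 8.87
tcp_pos: [0.5777, -0.1276, 0.1045]
eef_rot: [-70.6, 89.8, 11.8]
force: [-0.2, 2.7, 7.4]
grip_width: 0.315
```

Run:
```python
from h import *
s=robot.sense();print(s['joints'],s['force'],s['moment'],s['tcp_pos'],s['grip_width']*85, np.degrees(np.arctan2(*Rt(s)[[1,0],2])))
im=imaging.read_camera('wrist'); cv2.imwrite('pics/w5.png',cv2.convertScaleAbs(im,alpha=1.8))
print(Rt(s).T@[0,0,1])
```

```text
[-23.17481788  20.8860281   38.38236951 102.59666392 -14.7124075
  61.36325039 102.94179134] [-0.24902556  2.67579788  7.414494  ] [ 0.74491804  0.10578446 -0.22767092] [ 0.57771969 -0.12761545  0.10451916] 26.73430522532723 82.48521342546776
[-0.99999308 -0.00350921  0.0012332 ]
```

View pics/w5.png

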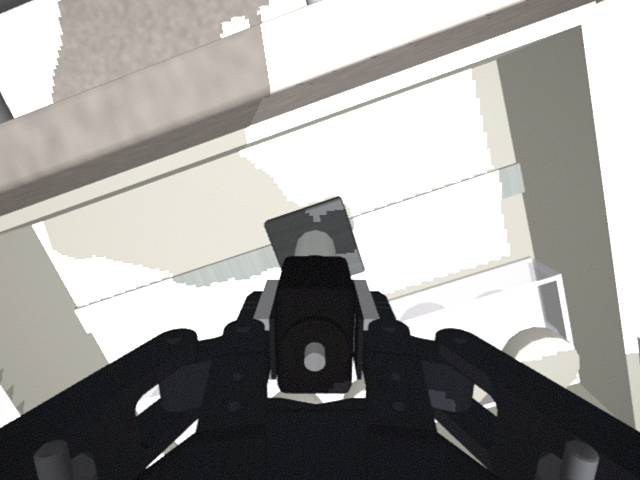

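>>> {"fn": "move_arm", "kwargs": {
  "targets": [
    [-1, -0.004, 0, 0, 0, 0, 0],
    [-1, -0.01, 0, 0, 0, 0, 0],
    [-1, -0.017, 0, 0, 0, 0, 0],
    [-1, -0.025, 0, 0, 0, 0, 0],
    [-1, -0.033, 0, 0, 0, 0, 0],
    [-1, -0.041, 0, 0, 0, 0, 0],
    [-1, -0.049, 0, 0, 0, 0, 0],
    [-1, -0.056, 0, 0, 0, 0, 0],
    [-1, -0.063, 0, 0, 0, 0, 0],
    [-1, -0.07, 0, 0, 0, 0, 0],
    [-1, -0.075, 0, 0, 0, 0, 0],
    [-1, -0.075, 0, 0, 0, 0, 0]
  ]
}}

```text
t: 9.92
tcp_pos: [0.5777, -0.1277, 0.1807]
eef_rot: [-68.6, 89.7, 13.9]
force: [-0.4, 2.3, -5.0]
grip_width: 0.311
```

Run:
```python
from h import *
s=robot.sense();print(s['force'],s['moment'],s['tcp_pos'],s['grip_width']*85, np.degrees(np.arctan2(*Rt(s)[[1,0],2])))
im=imaging.read_camera('wrist'); cv2.imwrite('pics/w6.png',cv2.convertScaleAbs(im,alpha=1.8))
im=imaging.read_camera('scene')[60:260,200:450]; cv2.imwrite('pics/s6.png',cv2.convertScaleAbs(cv2.resize(im,None,fx=3,fy=3),alpha=1.8))
print(Rt(s).T@[0,0,1])
```

```text
[-0.35202589  2.2618789  -4.9832392 ] [ 0.90182243  0.12283254 -0.1710172 ] [ 0.57767985 -0.12766555  0.18067704] 26.432225048912265 82.48531032119439
[-0.99998945 -0.00427815  0.00167461]
```

View pics/w6.png

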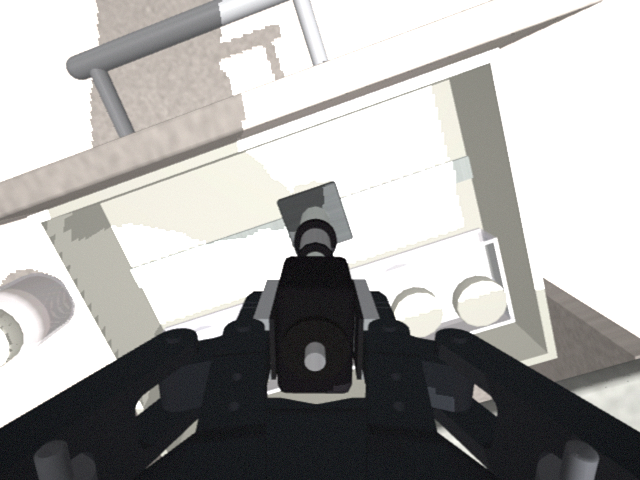

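View pics/s6.png

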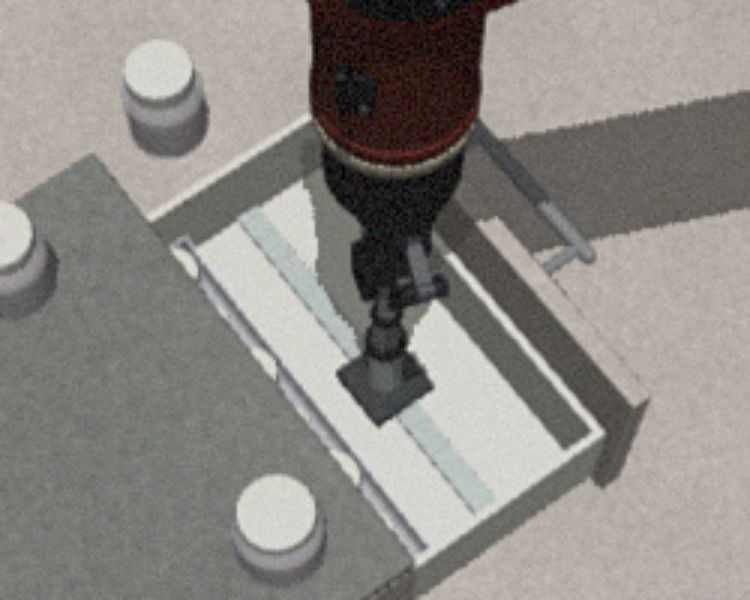

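>>> {"fn": "move_arm", "kwargs": {
  "targets": [
    [-1, -0.006, 0, 0, 0, 0, 0],
    [-1, -0.013, 0, 0, 0, 0, 0],
    [-1, -0.02, 0, 0, 0, 0, 0],
    [-1, -0.026, 0, 0, 0, 0, 0],
    [-1, -0.03, 0, 0, 0, 0, 0],
    [-1, -0.033, 0, 0, 0, 0, 0],
    [-1, -0.035, 0, 0, 0, 0, 0],
    [-1, -0.036, 0, 0, 0, 0, 0]
  ]
}}

```text
t: 10.68
tcp_pos: [0.5769, -0.1275, 0.2152]
eef_rot: [-61.0, 89.8, 21.5]
force: [2.1, 1.8, -14.7]
grip_width: 0.311
```

>>> {"fn": "move_arm", "kwargs": {
  "targets": [
    [-1, -0.001, 0, 0, 0, 0, 0],
    [-1, -0.001, 0, 0, 0, 0, 0]
  ]
}}

```text
t: 10.85
tcp_pos: [0.5766, -0.1274, 0.2153]
eef_rot: [-55.2, 89.9, 27.3]
force: [3.2, 0.2, -15.1]
grip_width: 0.313
```

>>> {"fn": "move_arm", "kwargs": {
  "targets": [
    [-1, -0.002, 0, 0, 0, 0, 0],
    [-1, -0.002, 0, 0, 0, 0, 0],
    [-1, -0.002, 0, 0, 0, 0, 0],
    [-1, -0.002, 0, 0, 0, 0, 0],
    [-1, -0.002, 0, 0, 0, 0, 0],
    [-1, -0.002, 0, 0, 0, 0, 0],
    [-1, -0.002, 0, 0, 0, 0, 0],
    [-1, -0.002, 0, 0, 0, 0, 0],
    [-1, -0.002, 0, 0, 0, 0, 0],
    [-1, -0.002, 0, 0, 0, 0, 0],
    [-1, -0.002, 0, 0, 0, 0, 0],
    [-1, -0.002, 0, 0, 0, 0, 0]
  ]
}}

```text
t: 11.85
tcp_pos: [0.5756, -0.1273, 0.2157]
eef_rot: [68.9, 89.9, 151.4]
force: [4.1, 0.3, -25.2]
grip_width: 0.309
```

Run:
```python
from h import *
s=robot.sense();print(s['force'],s['moment'],s['tcp_pos'],s['grip_width']*85, np.degrees(np.arctan2(*Rt(s)[[1,0],2])))
im=imaging.read_camera('wrist'); cv2.imwrite('pics/w7.png',cv2.convertScaleAbs(im,alpha=1.8))
im=imaging.read_camera('scene')[60:260,180:430]; cv2.imwrite('pics/s7.png',cv2.convertScaleAbs(cv2.resize(im,None,fx=3,fy=3),alpha=1.8))
s=robot.sense();print(s['t'],s['force'],s['tcp_pos'])
```

```text
[  4.09730057   0.25290677 -25.24791125] [ 0.4361646  -0.95859082 -0.29547319] [ 0.57558362 -0.12730685  0.21568895] 26.27324329938324 82.4809011551001
11.95 [  2.80542206   1.67962103 -26.22530825] [ 0.57556802 -0.12734072  0.21570845]
```

View pics/w7.png

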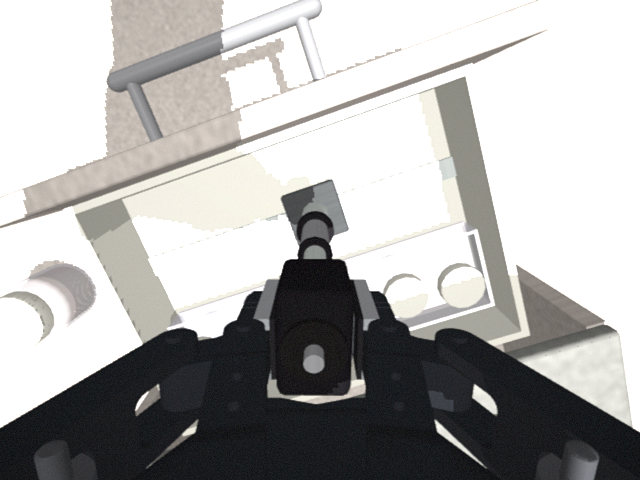

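View pics/s7.png

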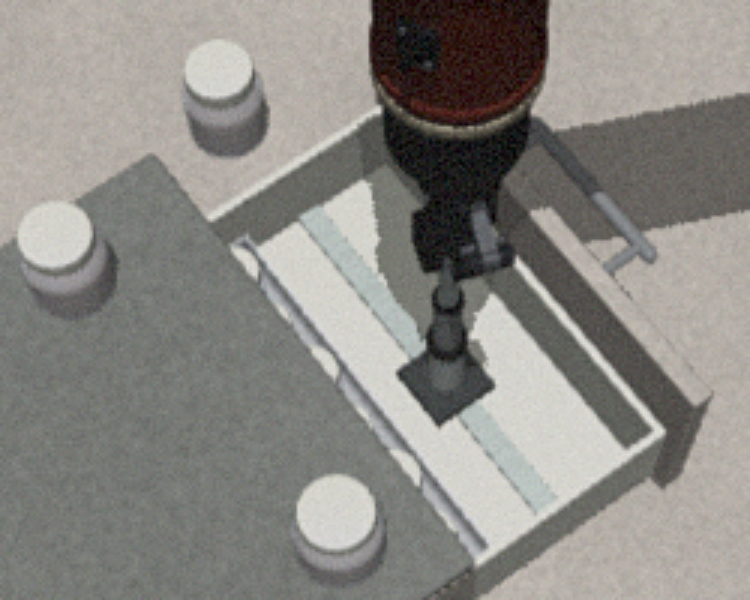

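Run:
```python
from h import *
s=robot.sense();print(s['t'],s['force'],s['tcp_pos'],s['grip_width']*85)
for q in [(312,9),(119,79)]: print(w2u(rayw(q,.128,s['tcp_pos'],Rt(s))), 'expect x -.335')
```

```text
11.95 [  2.80542206   1.67962103 -26.22530825] [ 0.57556802 -0.12734072  0.21570845] 26.13451357630315
[-0.3312422   0.05965896  0.128     ] expect x -.335
[-0.333384   -0.05763089  0.128     ] expect x -.335
```

```bash
python3 -c "
from plant import robot,workorder
print(workorder.close_job()); s=robot.sense(); print(s['t'],s['force'],s['tcp_pos'],s['grip_width'])"
```

```text
the job is handed in; nothing more can be done
None
the job is handed in; nothing more can be done
```

I pulled the drawer open to its stop by the bar handle. I then gripped the post's head across the release button and pulled the post up past the first stop to the second. I handed the job in at about 12 s, still holding it there.

**Last checks before handing in:**
- **Post:** the tool had risen 111 mm and was pulling up with about 26 N against the solid stop. The head had not slipped in the fingers.
- **Button:** the grip opening read about 26 mm with the grip set to 45 N. With the button pressed in, the head is 27.5 mm wide, so the button is in; the opening reads 1 to 2 mm low, as it did on the handle bar.
- **Drawer:** it stopped hard at 27 N when pulled. The handle's position in the last wrist picture came out 2 to 4 mm short of fully open. I put this down to calibration, because the post's stud had read about 3 mm off in the same direction.
- **Jars:** all three looked unmoved in the last scene picture, judged by eye only.

The system gave no verdict, and I could not read the state again after handing in.

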